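# Make up two case pans in the dental lab

## Robot

A 6-joint arm with a two-finger parallel gripper is mounted at the origin on a cart in front of the work surface, level with it; the furniture and walls round the work are solid. World frame = base frame: x ahead of the robot, y to its left, z up, the work surface at z = 0. Lengths are in m, angles in degrees, forces in N, time in s.
With the tool pointing down it reaches from about 0.375 to 0.9 m from the base axis. Payload 3.1 kg.
Tool frame: the origin (TCP) lies on the centre line of the jaws, within the pads' length; the fingertips stand finger_overhang ahead of it and the grasp point (between the pads) lies 5 mm behind it (finger_overhang is the distance from the TCP to the fingertips, in m); z points along the fingers, y is the line along which they close (so a half turn about z gives the same grasp; the last joint's range is limited). The gripper opens to 87 mm and grips with 3 to 60 N. Pads are 19 mm wide; open, the fingers measure 117 mm over their backs; the gripper's body (75 mm by 190 mm) begins 51 mm behind the grasp point.
Start: joints at [-74.914, 30.224, 82.088, -0, 67.689, -10.227], TCP at [0.267, -0.565, 0.237] pointing down, gripper open.
Joint ranges: [-176.69, 176.69], [-43.24, 126.21], [12.49, 139.97], [-82, 262], [0, 151.66], [-163.58, 163.58]. Speed limits (degrees/s): [159.86, 159.86, 180, 180, 180, 180].

## Interface

Orientations are given as a 3x3 rotation matrix whose columns are the frame's x, y, z axes.
In Python, from rig import read_state, capture, calibration, hand_in, finger_overhang gives the robot as it stands.
- The arm moves only by the tool send_rows, never from a script. Its argument "plan" is a list of rows, each a list of 5 numbers: the closure in counts, from 0 (fully open) to 255 (shut), then the shift along the tool's x, y, z in m, then the turn about the tool's z in rad. A call has 1 to 20 rows; each row shifts and turns the commanded pose from where the row before left it, along the tool's axes as they then stand; what a row does not reach is not made up. A row lasts 1/12 s, in which the tool goes at most 41.7 mm and 7.16 degrees, less where a joint would pass 70% of its speed; a pose out of reach is approached as far as the arm can. A call is refused whole if a number of a shift passes 0.0417 or a number of a turn 0.125, either way. A call with a gripper value outside its range is refused whole. The fingers move at their own pace and stop on an object; the grip force is fixed at half the most. Time passes only in rows, so rows that do not move let the fingers close. It gives the time, the measured TCP pose, the force, the opening and the grip force at its end, in the units of the state.
- read_state(): the state, without advancing time (a new reading comes with each control period).
- capture(name): name is "scene" or "top" or "wrist"; returns (picture, depth): 400x640x3 uint8, blue, green, red; 400x640 float32, m along the optical axis (not along the pixel's ray), 0 where there is no reading.
- calibration(name): a dict with "fx", "fy", "cx", "cy" (pixels), "dist_coeffs" ([k1, k2, p1, p2, k3] as OpenCV has them; the pictures are not rectified), "xyz" and "rotation" of the camera in the world. Camera axes: x right, y down, z forward; pixel columns grow to the right and rows downward; lengths in m; the calibration is good to about 2 mm. A picture is of the moment at which its call begins: read the wrist's pose just before it. calibration takes no time and is no camera call; for the wrist camera it gives the pose at the moment of the call.
- hand_in(): hands the job in; it is judged then, once.
The state is a dict: "time_s": time; "joint_positions": joint angles; "qvel": joint speeds; "tau": joint torques, N m; "position": TCP position; "tcp_rot": TCP orientation; "force": force on the tool from outside, world axes, zero at the start; "moment": the same for the moment, N m; "opening": opening from 0.0 (shut) to 1.0 (fully open); "grasp_force": force on a finger pad.
Only numpy, scipy, OpenCV 4.12 (cv2) and the standard library are available. Lean on these libraries where they do the work, as an engineer would, in place of code of your own. Each camera call takes 0.05 s, during which the arm holds its last target. There are 200 camera calls.

## Task

Make up the two case pans from the stock set out just behind and beside them. Retainer case, blue pan: the white stone model lying square in the rectangular bay, the blue-lidded jar standing in the large round well and the white-capped brown bottle standing in the small round well. Crown case, red pan: the yellow stone model square in the bay and the black-capped brown bottle standing in the small well, its large well left empty; keep the jar and the brown bottles upright all the time and leave the yellow-tipped glue bottle standing where it is.

Things in the scene. Friction and masses are not known exactly. Their poses are not given: they have to be found in the camera images.
- white_model_mid (a point): centre (half-way up, 11.5 mm above the underside) of the white stone dental model: loose, about 60 (its x) x 72 (its y) x 23 mm, about 0.13 kg, teeth on top of a flat trimmed base; the base is the lowest 12 mm, solid, with a flat back 70 mm wide at +x, a flat front 38 mm wide at -x. z up. The one by the pans, not those far left. Grip the base across its 60 mm, along its x.
- yellow_model_mid (a point): centre (half-way up, 13 mm above the underside) of the yellow stone dental model: loose, about 60 (its x) x 72 (its y) x 26 mm, about 0.13 kg, teeth on top of a flat trimmed base; the base is the lowest 15 mm, solid, with a flat back 70 mm wide at +x, a flat front 38 mm wide at -x. z up. The one by the pans, not those far left. Grip the base across its 60 mm, along its x.
- blue_lid_jar_mid (a point): centre (half-way up, 31 mm above the underside) of the white jar with a blue screw lid: loose, round, 54 mm diameter, 62 mm tall, about 0.11 kg, standing upright; z up
- white_cap_bottle_mid (a point): centre (half-way up, 29 mm above the underside) of the brown bottle with a WHITE cap: loose, round, body 30 mm diameter straight up to 32 mm, shoulders narrowing to 46 mm, cap 20 mm diameter, 58 mm tall, about 0.06 kg, standing upright; z up
- black_cap_bottle_mid (a point): centre (half-way up, 31 mm above the underside) of the brown bottle with a BLACK cap: loose, round, body 32 mm diameter straight up to 34 mm, shoulders narrowing to 50 mm, cap 21 mm diameter, 62 mm tall, about 0.06 kg, standing upright; z up
- glue_bottle_mid (a point): centre (half-way up, 52 mm above the underside) of the slim glue bottle with a yellow pointed top: loose, 29 mm diameter, 105 mm tall, about 0.06 kg; stays where it stands
- blue_pan: blue tray 150 (x) x 190 (y) x 20 mm, fixed; origin: centre of underside; the -x side bears a white ticket. Floor 3 mm above the bench. Own axes, mm: bay centre (0, 46), clear 76 x 88, with a grey liner, ribs 7 high, open in the middle 52 of its two y-long sides for fingers, free floor from there to the walls (inner faces x +-72); large well centre (-34, -48), inside dia. 72; small well centre (42, -48), inside dia. 50; well walls 5 high.
- red_pan: red tray 150 (x) x 190 (y) x 20 mm, fixed; origin: centre of underside; the -x side bears a white ticket. Floor 3 mm above the bench. Own axes, mm: bay centre (0, 46), clear 76 x 88, with a grey liner, ribs 7 high, open in the middle 52 of its two y-long sides for fingers, free floor from there to the walls (inner faces x +-72); large well centre (-34, -48), inside dia. 72; small well centre (42, -48), inside dia. 50; well walls 5 high.

How it is judged:
By the outcome, as a careful person would: the job done as asked, in the order asked, and still so for the second after the job is handed in, with the robot touching nothing.
It also fails if it takes over 122 s, if anything falls off the work surface, if the arm or the gripper's body presses on something with over 40 N, if the wrist force passes 120 N, or if a joint passes its speed limit or range.

## Working session

There is one attempt and no reset: what is moved stays moved. The work goes in short steps, Python scripts to look and compute and a tool call to move; the robot and the scene stay as the last step left them, time stands still between calls to the robot, and variables do not carry over. Pictures are saved under pics/ and viewed, at most 14 in all, crops included, and the job is handed in when it is done.

Besides the shell and the picture viewer there is one more tool, called after ">>>" as name(argument=value, ...), one argument or row to a line, values as JSON. send_rows: Moves the arm, as the interface text tells. Its arguments: {"type":"object","properties":{"plan":{"type":"array","items":{"type":"array","items":{"type":"number"}}}},"required":["plan"]}

```bash
mkdir -p pics; ls
python3 - <<'E'
from rig import *
import cv2
s=read_state();print(s['position'],s['tcp_rot'],s['opening'],s['time_s'],finger_overhang)
for n in ("top","scene"):
    p,d=capture(n);cv2.imwrite(f"pics/{n}.png",p)
    import numpy as np;np.save(f"pics/{n}_d.npy",d)
    c=calibration(n);print(c)
E
```

```text
pics
[ 0.26707289 -0.56429159  0.23555767] [[ 9.03982033e-01  4.27570028e-01 -5.95104816e-04]
 [ 4.27570294e-01 -9.03979683e-01  2.09219309e-03]
 [ 3.56596397e-04 -2.14575411e-03 -9.99997634e-01]] 1.0033791585581417 0.0 0.014
{'fx': 448.6658631535579, 'fy': 448.6658631535579, 'cx': 314.0502582805814, 'cy': 203.42286597411547, 'dist_coeffs': array([-0.0643879,  0.       ,  0.       ,  0.       ,  0.       ]), 'xyz': array([0.4785843 , 0.1717973 , 1.18394714]), 'rotation': array([[-0.03030082, -0.99580495,  0.08633862],
       [-0.99938647,  0.03170087,  0.01489083],
       [-0.01756537, -0.08583445, -0.99615456]])}
{'fx': 427.0551933809641, 'fy': 427.0551933809641, 'cx': 325.3898705208803, 'cy': 205.7362877003417, 'dist_coeffs': array([-0.05612626,  0.        ,  0.        ,  0.        ,  0.        ]), 'xyz': array([0.07829723, 0.58381969, 0.65340386]), 'rotation': array([[-0.66227757, -0.49514615,  0.56233328],
       [-0.74894695,  0.45912699, -0.47778749],
       [-0.02160775, -0.73758573, -0.6749077 ]])}
```

View pics/top.png

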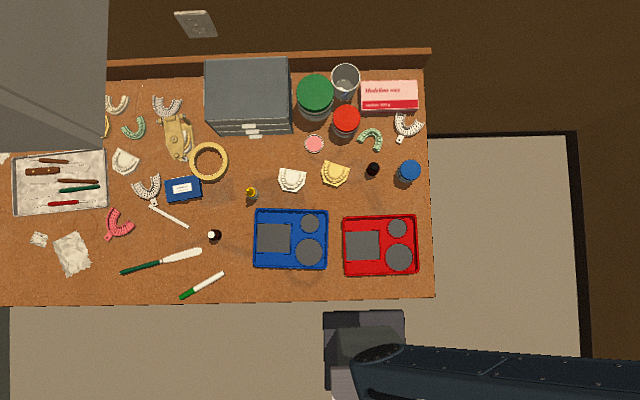

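View pics/scene.png

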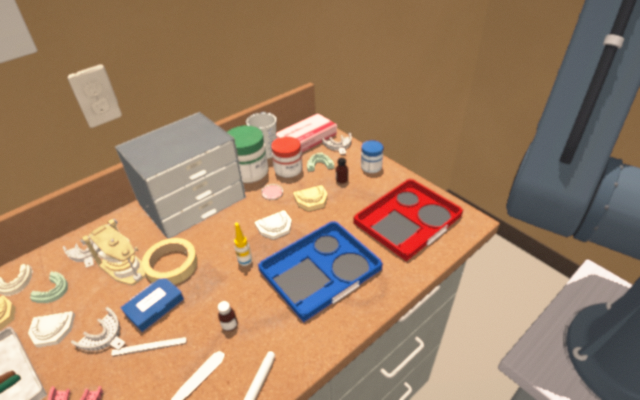

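```bash
cat > h.py <<'E'
import numpy as np, cv2
from rig import *
def onplane(c,uv,z):
    K=np.array([[c['fx'],0,c['cx']],[0,c['fy'],c['cy']],[0,0,1]])
    uv=np.array(uv,float).reshape(-1,1,2)
    n=cv2.undistortPoints(uv,K,np.array(c['dist_coeffs'])).reshape(-1,2)
    r=np.c_[n,np.ones(len(n))]@np.array(c['rotation']).T
    o=np.array(c['xyz']); t=(np.broadcast_to(z,len(n))-o[2])/r[:,2]
    return o+r*t[:,None]
def project(c,P):
    K=np.array([[c['fx'],0,c['cx']],[0,c['fy'],c['cy']],[0,0,1]])
    R=np.array(c['rotation']).T
    return cv2.projectPoints(np.array(P,float).reshape(-1,1,3),cv2.Rodrigues(R)[0],-R@np.array(c['xyz']),K,np.array(c['dist_coeffs']))[0].reshape(-1,2)
E
python3 - <<'E'
from h import *
p=cv2.imread('pics/top.png')[150:280,195:435]
cv2.imwrite('pics/topc.png',cv2.resize(p,None,fx=3.3,fy=3.3,interpolation=cv2.INTER_CUBIC))
c=calibration('top')
n=['white','yellow','jar','wcap','bcap','glue','blueTL','blueTR','blueBR','blueBL','redTL','redTR','redBR','redBL']
uv=[(292,180),(335,173),(408,171),(214,235),(372,169),(252,190),(255,209),(328,210),(326,270),(253,266),(345,214),(418,216),(415,276),(342,275)]
z=[.02,.02,.062,.058,.062,.06]+[.02]*8
for a,b in zip(n,onplane(c,uv,z)):print(a,b.round(3))
E
```

```text
white [0.643 0.245 0.02 ]
yellow [0.658 0.132 0.02 ]
jar [ 0.65  -0.051  0.062]
wcap [0.504 0.443 0.058]
bcap [0.658 0.04  0.062]
glue [0.615 0.345 0.06 ]
blueTL [0.57  0.344 0.02 ]
blueTR [0.561 0.153 0.02 ]
blueBR [0.407 0.164 0.02 ]
blueBL [0.422 0.352 0.02 ]
redTL [0.549 0.11  0.02 ]
redTR [ 0.538 -0.08   0.02 ]
redBR [ 0.384 -0.065  0.02 ]
redBL [0.393 0.123 0.02 ]
```

View pics/topc.png

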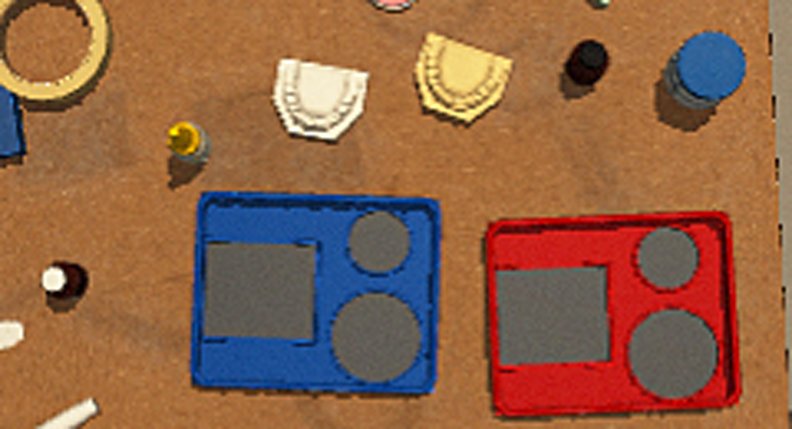

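>>> send_rows(
  plan=[
    [0,0,0,0,-0.113],
    [0,0,0,0,-0.113],
    [0,0,0,0,-0.113],
    [0,0,0,0,-0.113],
    [0,0,0,0,-0.113],
    [0,0,0,0,-0.113],
    [0,0,0,0,-0.113],
    [0,0,0,0,-0.113],
    [0,0,0,0,-0.113],
    [0,0,0,0,-0.113],
    [0,0.035,0.014,-0.01,0],
    [0,0.035,0.014,-0.01,0],
    [0,0.035,0.014,-0.01,0],
    [0,0.035,0.014,-0.01,0],
    [0,0.035,0.014,-0.01,0],
    [0,0.035,0.014,-0.01,0],
    [0,0.035,0.014,-0.01,0],
    [0,0.035,0.014,-0.01,0],
    [0,0.035,0.014,-0.01,0],
    [0,0.035,0.014,-0.01,0],
  ],
)

```text
time_s: 1.77
position: [0.4069, -0.2128, 0.3368]
tcp_rot: [[-0.001, 1.0, -0.0], [1.0, 0.001, 0.0], [0.0, -0.0, -1.0]]
force: [0.9, -0.0, 0.9]
opening: 0.999
grasp_force: 0.0
```

>>> send_rows(
  plan=[
    [0,0.035,0.014,-0.01,0],
    [0,0.035,0.014,-0.01,0],
    [0,0.035,0.014,-0.01,0],
    [0,0.035,0.014,-0.01,0],
    [0,0.035,0.014,-0.01,0],
    [0,0.035,0.014,-0.01,0],
    [0,0.035,0.014,-0.01,0],
    [0,0.035,0.014,-0.01,0],
    [0,0.035,0.014,-0.01,0],
    [0,0.035,0.014,-0.01,0],
    [0,0,0,0,0],
    [0,0,0,0,0],
  ],
)

```text
time_s: 2.77
position: [0.5467, 0.1371, 0.4362]
tcp_rot: [[-0.005, 1.0, -0.0], [1.0, 0.005, -0.0], [-0.0, -0.0, -1.0]]
force: [-0.3, -1.2, 1.1]
opening: 1.001
grasp_force: 0.0
```

Run:
```python
from h import *
s=read_state();print(s['position'],s['tcp_rot'].round(4),s['joint_positions'],s['force'],s['time_s'])
c=calibration('wrist');print(c)
p,d=capture('wrist');cv2.imwrite('pics/w1.png',p);np.save('pics/w1.npy',d);import pickle;pickle.dump(c,open('pics/w1.pkl','wb'))
```

```text
[0.54670137 0.13710352 0.43620195] [[-4.8e-03  1.0e+00 -3.0e-04]
 [ 1.0e+00  4.8e-03 -3.0e-04]
 [-3.0e-04 -3.0e-04 -1.0e+00]] [ 2.72948298e+00  1.58367939e+01  7.38880101e+01 -1.69424102e-02
  9.02943669e+01  2.45495871e+00] [-0.28403038 -1.24511366  1.06177226] 2.7667
{'fx': 323.9645872371179, 'fy': 323.9645872371179, 'cx': 320.80473082969917, 'cy': 195.35257305591108, 'dist_coeffs': array([0.00746223, 0.        , 0.        , 0.        , 0.        ]), 'xyz': array([0.54715178, 0.2146763 , 0.58467587]), 'rotation': array([[ 9.99986833e-01,  5.13109906e-03,  7.92710276e-05],
       [ 4.94532273e-03, -9.59425980e-01, -2.81917244e-01],
       [-1.37049062e-03,  2.81913924e-01, -9.59438722e-01]])}
```

View pics/w1.png

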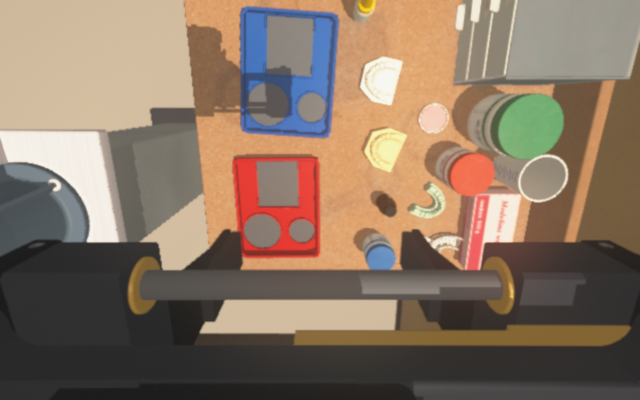

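Run:
```python
from h import *
import pickle
for f,c,rois in (('top',calibration('top'),{'blue':(250,205,332,275),'red':(340,212,422,280)}),('w1',pickle.load(open('pics/w1.pkl','rb')),{'blue':(238,5,340,140),'red':(232,152,324,262)})):
    p=cv2.imread(f'pics/{f}.png'); hsv=cv2.cvtColor(p,cv2.COLOR_BGR2HSV)
    for k,(x0,y0,x1,y1) in rois.items():
        m=np.zeros(p.shape[:2],np.uint8); m[y0:y1,x0:x1]=((hsv[...,1]<60)&(hsv[...,2]>55)&(hsv[...,2]<170))[y0:y1,x0:x1]*255
        n,l,st,ce=cv2.connectedComponentsWithStats(m,connectivity=4)
        for i in range(1,n):
            if st[i,4]>100:
                cn=max(cv2.findContours((l==i).astype(np.uint8),cv2.RETR_EXTERNAL,cv2.CHAIN_APPROX_NONE)[0],key=len).reshape(-1,2)
                w=onplane(c,cn,.004)[:,:2].astype(np.float32)
                r=cv2.minAreaRect(w*1000)
                print(f,k,st[i,4],'rect',np.round(r[0],1),np.round(r[1],1),round(r[2],1),'cent',onplane(c,ce[i],.004)[0].round(4))
```

```text
top blue 243 rect [530.9 202.9] [44.8 44.7] 88.2 cent [0.5298 0.2032 0.004 ]
top blue 882 rect [493.2 300.2] [84.7 73.4] 88.3 cent [0.4931 0.3001 0.004 ]
top blue 540 rect [453.8 207.9] [65.5 67.8] 88.2 cent [0.4539 0.2075 0.004 ]
top red 245 rect [510.5 -26.4] [46.1 43. ] 42.8 cent [ 0.5106 -0.0264  0.004 ]
top red 910 rect [467.2  66.8] [72.7 85.8] 0.7 cent [0.4673 0.0668 0.004 ]
top red 539 rect [434.7 -27. ] [65.5 65. ] 88.1 cent [ 0.4345 -0.0272  0.004 ]
w1 blue 2642 rect [494.  299.3] [87.3 74.9] 86.4 cent [0.4941 0.3008 0.004 ]
w1 blue 1378 rect [454.3 207.5] [70.2 69. ] 25.9 cent [0.4542 0.2079 0.004 ]
w1 blue 648 rect [530.3 202.9] [46.8 46.7] 0.3 cent [0.5303 0.2029 0.004 ]
w1 red 1635 rect [467.3  66.7] [70.4 80. ] 0.3 cent [0.4674 0.0677 0.004 ]
w1 red 845 rect [434.  -28.7] [65.6 62.4] 0.3 cent [ 0.4339 -0.028   0.004 ]
w1 red 364 rect [510.2 -27. ] [40.8 39.5] 0.3 cent [ 0.5101 -0.0272  0.004 ]
```

>>> send_rows(
  plan=[
    [0,-0.006,0.017,0.03,0],
    [0,-0.006,0.017,0.03,0],
    [0,-0.006,0.017,0.03,0],
    [0,-0.006,0.017,0.03,0],
    [0,-0.006,0.017,0.03,0],
    [0,-0.006,0.017,0.03,0],
    [0,0,0,0,0],
    [0,0,0,0,0],
    [0,0,0,0,0],
  ],
)

```text
time_s: 3.57
position: [0.6482, 0.0984, 0.2572]
tcp_rot: [[0.001, 1.0, -0.0], [1.0, -0.001, 0.0], [0.0, -0.0, -1.0]]
force: [0.0, -0.4, 1.9]
opening: 1.002
grasp_force: 0.0
```

Run:
```python
from h import *
import pickle
c=calibration('wrist')
p,d=capture('wrist');cv2.imwrite('pics/w2.png',p);np.save('pics/w2.npy',d);pickle.dump(c,open('pics/w2.pkl','wb'))
print(c['xyz'],project(c,[[.643,.245,.02],[.658,.132,.02],[.65,-.051,.062],[.658,.04,.062]]))
cv2.imwrite('pics/w2c.png',cv2.resize(p[0:290,180:480],None,fx=2,fy=2,interpolation=cv2.INTER_CUBIC))
```

```text
[0.64902671 0.17593404 0.40571588] [[315.70696298  33.50171183]
 [328.88504981 139.06122032]
 [322.08190177 294.97338585]
 [329.17977987 224.98273954]]
```

View pics/w2c.png

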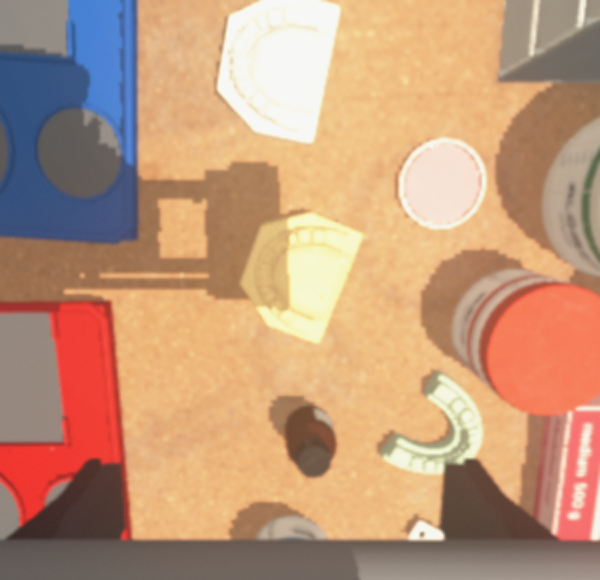

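Run:
```python
from h import *
import pickle
c=pickle.load(open('pics/w2.pkl','rb'))
def f(n,pts,z):
    uv=np.array(pts)/2+[180,0]; w=onplane(c,uv,z)[:,:2]
    b1,b2,f1,f2=w
    e=b1-b2; print(n,'back',np.linalg.norm(e),'front',np.linalg.norm(f1-f2),'yaw(back edge)',np.degrees(np.arctan2(-e[0],e[1])),'ctr',((b1+b2+f1+f2)/4).round(4),'len',np.linalg.norm((b1+b2-f1-f2)/2), 'yaw axis',np.degrees(np.arctan2(*((b1+b2-f1-f2)[::-1]))))
f('white',[(340,3),(315,142),(230,15),(218,88)],.012)
f('yellow',[(363,235),(318,342),(262,225),(242,285)],.015)
print(onplane(c,[(180+313/2,460/2)],.062))
p=cv2.imread('pics/w2.png');hsv=cv2.cvtColor(p,cv2.COLOR_BGR2HSV)
m=(hsv[...,1]<50)&(hsv[...,2]>190)
import cv2
for nm,m,roi,z in(('w',m,(285,0,352,74),.012),('y',(hsv[...,0]>20)&(hsv[...,1]>50)&(hsv[...,2]>150),(296,102,366,175),.015)):
    M=np.zeros(p.shape[:2],np.uint8);x0,y0,x1,y1=roi;M[y0:y1,x0:x1]=m[y0:y1,x0:x1]
    M=cv2.morphologyEx(M,cv2.MORPH_OPEN,np.ones((3,3)))
    cn=max(cv2.findContours(M,cv2.RETR_EXTERNAL,cv2.CHAIN_APPROX_NONE)[0],key=len)
    print(nm,cv2.minAreaRect((onplane(c,cn,z)[:,:2]*1000).astype(np.float32)))
```

```text
white back 0.07086435306015679 front 0.03678652234005059 yaw(back edge) -10.095526985294576 ctr [0.6453 0.2483] len 0.05789749050239795 yaw axis -11.162587819729547
yellow back 0.06884674729703719 front 0.036959573007862505 yaw(back edge) -21.65054767148259 ctr [0.6572 0.1346] len 0.05642874541397151 yaw axis -21.06588606224943
[[0.66639618 0.03387039 0.062     ]]
w ((644.3009643554688, 247.6427001953125), (71.21305847167969, 58.21974182128906), 78.64665985107422)
y ((666.3385620117188, 130.94940185546875), (71.69183349609375, 40.128021240234375), 73.41321563720703)
```

Run:
```python
from h import *
c=calibration('top');d=np.load('pics/top_d.npy')
v,u=np.mgrid[0:400,0:640]
K=np.array([[c['fx'],0,c['cx']],[0,c['fy'],c['cy']],[0,0,1]])
n=cv2.undistortPoints(np.stack([u,v],-1).reshape(-1,1,2).astype(float),K,c['dist_coeffs']).reshape(-1,2)
P=(np.c_[n,np.ones(len(n))]*d.reshape(-1,1))@c['rotation'].T+c['xyz']
P=P[d.ravel()>0]
for y in np.arange(-.1,.5,.03):
    q=P[(abs(P[:,1]-y)<.015)&(P[:,2]>.05)&(P[:,0]>.55)&(P[:,0]<1)]
    print(round(y,2),[ (round(a,3),round(q[(q[:,0]>=a)&(q[:,0]<a+.03),2].max(),3)) for a in np.arange(.58,.86,.03) if ((q[:,0]>=a)&(q[:,0]<a+.03)).any()])
```

```text
-0.1 []
-0.07 [(np.float64(0.61), np.float64(0.068)), (np.float64(0.64), np.float64(0.068)), (np.float64(0.67), np.float64(0.066))]
-0.04 [(np.float64(0.61), np.float64(0.067)), (np.float64(0.64), np.float64(0.069)), (np.float64(0.67), np.float64(0.067))]
-0.01 []
0.02 [(np.float64(0.64), np.float64(0.066)), (np.float64(0.67), np.float64(0.066))]
0.05 [(np.float64(0.64), np.float64(0.065)), (np.float64(0.67), np.float64(0.065))]
0.08 [(np.float64(0.73), np.float64(0.082)), (np.float64(0.76), np.float64(0.081)), (np.float64(0.79), np.float64(0.081)), (np.float64(0.82), np.float64(0.08)), (np.float64(0.85), np.float64(0.1))]
0.11 [(np.float64(0.73), np.float64(0.079)), (np.float64(0.76), np.float64(0.082)), (np.float64(0.79), np.float64(0.083)), (np.float64(0.82), np.float64(0.078)), (np.float64(0.85), np.float64(0.103))]
0.14 [(np.float64(0.76), np.float64(0.08)), (np.float64(0.79), np.float64(0.109)), (np.float64(0.82), np.float64(0.111)), (np.float64(0.85), np.float64(0.111))]
0.17 [(np.float64(0.79), np.float64(0.111)), (np.float64(0.82), np.float64(0.11)), (np.float64(0.85), np.fl
[... 882 characters left out ...]
 np.float64(0.106)), (np.float64(0.73), np.float64(0.128)), (np.float64(0.76), np.float64(0.17)), (np.float64(0.79), np.float64(0.17)), (np.float64(0.82), np.float64(0.169)), (np.float64(0.85), np.float64(0.171))]
0.38 [(np.float64(0.76), np.float64(0.171)), (np.float64(0.79), np.float64(0.17)), (np.float64(0.82), np.float64(0.17)), (np.float64(0.85), np.float64(0.172))]
0.41 [(np.float64(0.76), np.float64(0.17)), (np.float64(0.79), np.float64(0.17)), (np.float64(0.82), np.float64(0.17)), (np.float64(0.85), np.float64(0.171))]
0.44 [(np.float64(0.76), np.float64(0.171)), (np.float64(0.79), np.float64(0.17)), (np.float64(0.82), np.float64(0.169)), (np.float64(0.85), np.float64(0.17))]
0.47 []
```

>>> send_rows(
  plan=[
    [0,0.03,-0.0005,0.02,0],
    [0,0.03,-0.0005,0.02,0],
    [0,0.03,-0.0005,0.02,0],
    [0,0.03,-0.0005,0.02,0],
    [0,0.03,-0.001,0.02,0],
    [0,0,0,0.02,0.0935],
    [0,0,0,0.02,0.0935],
    [0,0,0,0,0],
    [0,0,0,0,0],
  ],
)

```text
time_s: 4.37
position: [0.6451, 0.2498, 0.1179]
tcp_rot: [[0.182, 0.983, 0.001], [0.983, -0.182, 0.0], [0.0, 0.001, -1.0]]
force: [-0.0, -0.8, 0.2]
opening: 0.999
grasp_force: 0.0
```

>>> send_rows(
  plan=[
    [0,0,0,0.035,0],
    [0,-0.001,0,0.033,0],
    [0,-0.001,0,0.02,0],
    [0,0,0,0.01,0],
    [0,0,0,0,0],
    [0,0,0,0,0],
    [255,0,0,0,0],
    [255,0,0,0,0],
    [255,0,0,0,0],
    [255,0,0,0,0],
    [255,0,0,0,0],
    [255,0,0,0,0],
    [255,0,0,0,0],
    [255,0,0,0,0],
  ],
)

```text
time_s: 5.53
position: [0.6451, 0.2476, 0.019]
tcp_rot: [[0.185, 0.983, 0.0], [0.983, -0.185, 0.0], [0.0, 0.0, -1.0]]
force: [-1.2, 0.6, 3.7]
opening: 0.66
grasp_force: 30.1
```

>>> send_rows(
  plan=[
    [255,0,0,-0.02,0],
    [255,0,0,-0.035,0],
    [255,0,0,-0.035,0],
    [255,0,0,-0.035,0],
    [255,0,0,0,-0.063],
    [255,0,0,0,-0.063],
    [255,0.0086,-0.0308,0,0],
    [255,0.0086,-0.0308,0,0],
    [255,0.0086,-0.0308,0,0],
    [255,0.0086,-0.0308,0,0],
    [255,0.0086,-0.0308,0,0],
    [255,0,0,0,0],
    [255,0,0,0,0],
    [255,0,0,0,0],
  ],
)

```text
time_s: 6.7
position: [0.4948, 0.2999, 0.1436]
tcp_rot: [[0.059, 0.998, 0.002], [0.998, -0.059, 0.0], [0.0, 0.002, -1.0]]
force: [0.6, 0.4, -0.9]
opening: 0.66
grasp_force: 29.9
```

Run:
```python
from h import *
p,d=capture('scene');cv2.imwrite('pics/s2.png',cv2.resize(p[130:370,180:480],None,fx=2,fy=2))
```

```text
(no output)
```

View pics/s2.png

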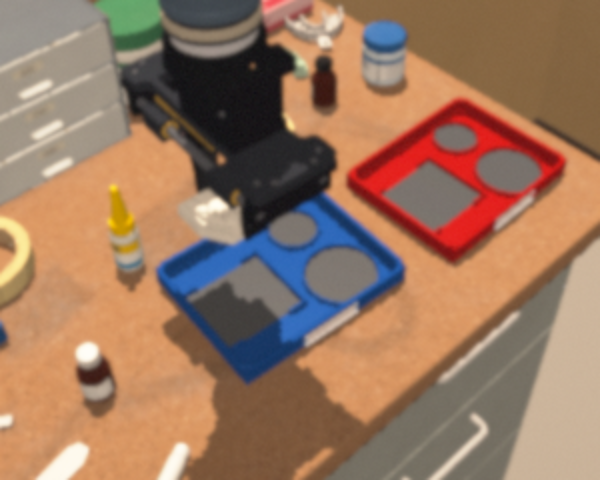

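>>> send_rows(
  plan=[
    [255,0,-0.001,0.035,0],
    [255,0,0,0.035,0],
    [255,0,0,0.025,0],
    [255,0,0,0.015,0],
    [255,0,0,0.005,0],
    [255,0,0,0.005,0],
    [255,0,0,0,0],
    [255,0,0,0,0],
  ],
)

```text
time_s: 7.42
position: [0.4942, 0.2998, 0.0243]
tcp_rot: [[0.061, 0.998, 0.002], [0.998, -0.061, 0.001], [0.001, 0.002, -1.0]]
force: [-0.2, -0.9, -0.5]
opening: 0.662
grasp_force: 29.9
```

>>> send_rows(
  plan=[
    [255,0,0,0.0015,0],
    [255,0,0,0,0],
    [120,0,0,0,0],
    [60,0,0,0,0],
    [0,0,0,0,0],
    [0,0,0,0,0],
    [0,0,0,0,0],
    [0,0,0,0,0],
    [0,0,0,-0.02,0],
    [0,0,0,-0.04,0],
    [0,0,0,-0.04,0],
    [0,0,0,-0.04,0],
    [0,0,0,-0.04,0],
    [0,-0.035,0.0151,0,0],
    [0,-0.035,0.0151,0,0],
    [0,-0.035,0.0151,0,0],
    [0,-0.035,0.0151,0,0],
    [0,-0.035,0.0151,0,0],
    [0,-0.035,0.0151,0,0],
    [0,-0.035,0.0151,0,0],
  ],
)

```text
time_s: 9.08
position: [0.5839, 0.047, 0.2021]
tcp_rot: [[0.06, 0.998, -0.0], [0.998, -0.06, 0.0], [0.0, -0.0, -1.0]]
force: [0.4, -0.2, 0.6]
opening: 1.002
grasp_force: 0.0
```

>>> send_rows(
  plan=[
    [0,-0.035,0.0151,0,0],
    [0,-0.035,0.0151,0,0],
    [0,-0.035,0.0151,0,0],
    [0,-0.035,0.0151,0,0],
    [0,-0.035,0.0151,0,0],
    [0,0,0,0,0],
    [0,0,0,0,0],
    [0,0,0,0,0],
  ],
)

```text
time_s: 9.75
position: [0.6479, -0.1302, 0.2015]
tcp_rot: [[0.061, 0.998, -0.002], [0.998, -0.061, 0.001], [0.001, -0.002, -1.0]]
force: [-0.3, -0.2, 0.6]
opening: 1.002
grasp_force: 0.0
```

Run:
```python
from h import *
import pickle
c=calibration('wrist')
p,d=capture('wrist');np.save('pics/w3.npy',d);pickle.dump(c,open('pics/w3.pkl','wb'))
t,_=capture('top')
a=cv2.resize(p[0:290,180:480],None,fx=1.6,fy=1.6,interpolation=cv2.INTER_CUBIC)
b=cv2.resize(t[150:280,230:330],None,fx=3.2,fy=3.2,interpolation=cv2.INTER_CUBIC)
o=np.zeros((464,800,3),np.uint8);o[:464,:480]=a;o[:416,480:]=b
cv2.imwrite('pics/w3.png',o)
```

```text
(no output)
```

View pics/w3.png

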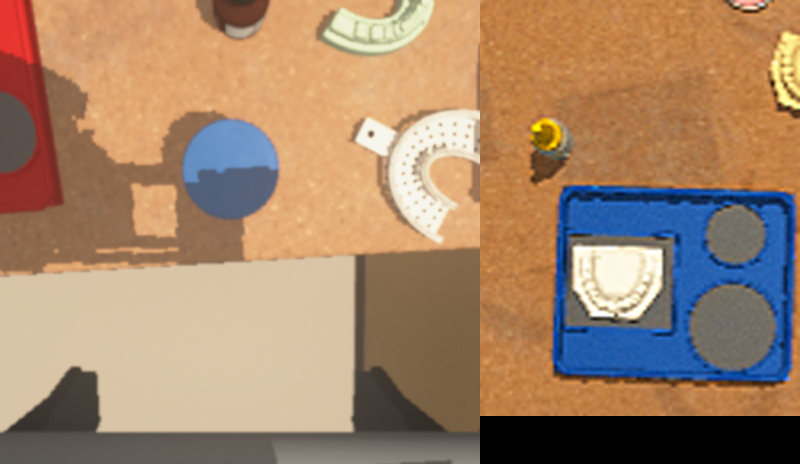

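Run:
```python
from h import *
import pickle
c=pickle.load(open('pics/w3.pkl','rb'))
q=onplane(c,[(180+231/1.6,169/1.6)],.062)[0];print(q)
R=read_state()['tcp_rot'];print(R.T@(q-read_state()['position']))
```

```text
[ 0.6555604  -0.05720709  0.062     ]
[0.07187889 0.00372046 0.13984129]
```

>>> send_rows(
  plan=[
    [0,0.0365,0.0015,0,0],
    [0,0.0365,0.0015,0,0],
    [0,0,0,0.03,0],
    [0,0,0,0.038,0],
    [0,0,0,0.038,0],
    [0,0,0,0.028,0],
    [0,0,0,0.018,0],
    [0,0,0,0.0075,0],
    [0,0,0,0,0],
    [0,0,0,0,0],
    [100,0,0,0,0],
    [255,0,0,0,0],
    [255,0,0,0,0],
    [255,0,0,0,0],
    [255,0,0,0,0],
    [255,0,0,0,0],
    [255,0,0,0,0],
    [255,0,0,0,0],
  ],
)

```text
time_s: 11.35
position: [0.6558, -0.0578, 0.0429]
tcp_rot: [[0.06, 0.998, -0.0], [0.998, -0.06, -0.0], [-0.0, -0.0, -1.0]]
force: [-1.6, -0.2, 1.9]
opening: 0.61
grasp_force: 30.0
```

>>> send_rows(
  plan=[
    [255,0,0,-0.02,0],
    [255,0,0,-0.04,0],
    [255,0,0,-0.04,0],
    [255,0.0141,-0.0121,0,0],
    [255,0.0281,-0.0242,0,0],
    [255,0.0281,-0.0242,0,0],
    [255,0.0281,-0.0242,0,0],
    [255,0.0281,-0.0242,0,0],
    [255,0.0281,-0.0242,0,0],
    [255,0.0281,-0.0242,0,0],
    [255,0.0281,-0.0242,0,0],
    [255,0.0281,-0.0242,0,0],
    [255,0.0141,-0.0121,0,0],
    [255,0,0,0,0],
    [255,0,0,0,0],
    [255,0,0,0,0],
  ],
)

```text
time_s: 12.68
position: [0.4547, 0.2077, 0.1426]
tcp_rot: [[0.06, 0.998, 0.001], [0.998, -0.06, -0.0], [0.0, 0.001, -1.0]]
force: [0.0, -0.1, -1.5]
opening: 0.611
grasp_force: 30.0
```

>>> send_rows(
  plan=[
    [255,0,0,0.035,0],
    [255,0,0,0.03,0],
    [255,0,0,0.018,0],
    [255,0,0,0.008,0],
    [255,0,0,0.004,0],
    [255,0,0,0,0],
    [255,0,0,0.0015,0],
    [255,0,0,0,0],
    [255,0,0,0,0],
  ],
)

```text
time_s: 13.43
position: [0.4545, 0.2079, 0.047]
tcp_rot: [[0.06, 0.998, 0.002], [0.998, -0.06, 0.0], [0.001, 0.002, -1.0]]
force: [0.3, -0.3, -1.1]
opening: 0.616
grasp_force: 30.0
```

>>> send_rows(
  plan=[
    [255,0,0,0.001,0],
    [150,0,0,0,0],
    [60,0,0,0,0],
    [0,0,0,0,0],
    [0,0,0,0,0],
    [0,0,0,0,0],
    [0,0,0,-0.02,0],
    [0,0,0,-0.04,0],
    [0,0,0,-0.04,0],
    [0,0,0,-0.04,0],
    [0,0.0326,0.008,0,0],
    [0,0.0326,0.008,0,0],
    [0,0.0326,0.008,0,0],
    [0,0.0326,0.008,0,0],
    [0,0.0326,0.008,0,0],
    [0,0,0,0,0],
    [0,0,0,0,0],
    [0,0,0,0,0],
  ],
)

```text
time_s: 14.93
position: [0.5024, 0.3675, 0.1843]
tcp_rot: [[0.059, 0.998, -0.002], [0.998, -0.059, -0.002], [-0.002, -0.002, -1.0]]
force: [0.1, -0.2, -0.4]
opening: 1.001
grasp_force: 0.0
```

Run:
```python
from h import *
import pickle
c=calibration('wrist')
p,d=capture('wrist');pickle.dump(c,open('pics/w4.pkl','wb'))
t,_=capture('top')
a=cv2.resize(p[0:290,180:480],None,fx=1.6,fy=1.6,interpolation=cv2.INTER_CUBIC)
b=cv2.resize(t[150:280,230:330],None,fx=3.2,fy=3.2,interpolation=cv2.INTER_CUBIC)
o=np.zeros((464,800,3),np.uint8);o[:464,:480]=a;o[:416,480:]=b
cv2.imwrite('pics/w4.png',o)
```

```text
(no output)
```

View pics/w4.png

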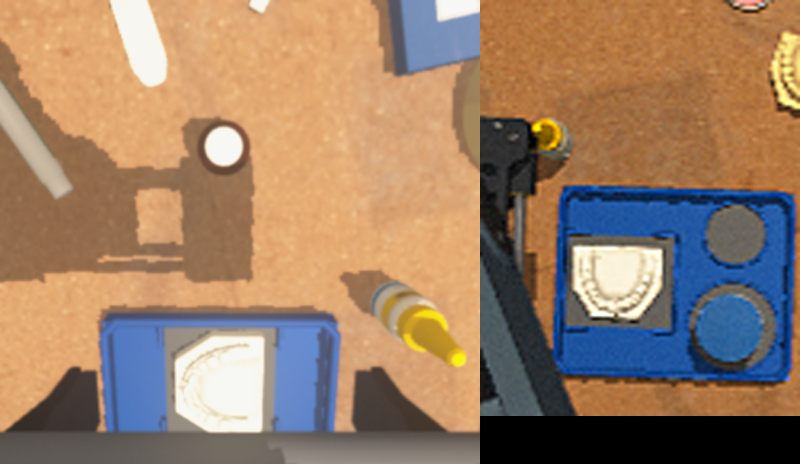

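Run:
```python
from h import *
import pickle
c=pickle.load(open('pics/w4.pkl','rb'))
q=onplane(c,[(180+224/1.6,147/1.6)],.058)[0];print(q)
s=read_state();print(s['tcp_rot'].T@(q-s['position']))
```

```text
[0.50689077 0.4511593  0.058     ]
[ 0.08464138 -0.00063185  0.12652562]
```

>>> send_rows(
  plan=[
    [0,0.0415,0.001,0,0],
    [0,0.0415,0,0,0],
    [0,0,0,0,0.1208],
    [0,0,0,0,0.1208],
    [0,0,0,0,0.1208],
    [0,0,0,0,0.1208],
    [0,0,0,0,0.1208],
    [0,0,0,0,0.1208],
    [0,0,0,0,0.1208],
    [0,0,0,0,0.1208],
    [0,0,0,0,0.1208],
    [0,0,0,0,0.1208],
    [0,0,0,0,0.1208],
    [0,0,0,0,0.1208],
    [0,0,0,0,0.1208],
    [0,0,0,0,0],
    [0,0,0,0,0],
  ],
)

```text
time_s: 16.45
position: [0.5094, 0.4497, 0.1851]
tcp_rot: [[0.998, -0.058, -0.001], [-0.058, -0.998, -0.0], [-0.001, 0.001, -1.0]]
force: [0.1, -0.9, -0.2]
opening: 1.002
grasp_force: 0.0
```

>>> send_rows(
  plan=[
    [0,-0.003,0,0.03,0],
    [0,0,0,0.035,0],
    [0,0,0,0.035,0],
    [0,0,0,0.03,0],
    [0,0,0,0.021,0],
    [0,0,0,0.01,0],
    [0,0,0,0,0],
    [0,0,0,0,0],
    [80,0,0,0,0],
    [130,0,0,0,0],
    [150,0,0,0,0],
    [170,0,0,0,0],
    [255,0,0,0,0],
    [255,0,0,0,0],
    [255,0,0,0,0],
    [255,0,0,0,0],
    [255,0,0,0,0],
    [255,0,0,0,0],
  ],
)

```text
time_s: 17.95
position: [0.5064, 0.4511, 0.0239]
tcp_rot: [[0.998, -0.06, -0.0], [-0.06, -0.998, -0.0], [-0.0, 0.0, -1.0]]
force: [0.2, -0.6, 0.6]
opening: 0.329
grasp_force: 24.2
```

>>> send_rows(
  plan=[
    [255,0,0,-0.02,0],
    [255,0,0,-0.04,0],
    [255,0,0,-0.04,0],
    [255,0,0,-0.02,0],
    [255,0.003,0.0176,0,0],
    [255,0.0055,0.0352,0,0],
    [255,0.0055,0.0352,0,0],
    [255,0.0055,0.0352,0,0],
    [255,0.0055,0.0352,0,0],
    [255,0.0055,0.0352,0,0],
    [255,0.0055,0.0352,0,0],
    [255,0.003,0.0176,0,0],
    [255,0,0,0,0],
    [255,0,0,0,0],
    [255,0,0,0,0],
  ],
)

```text
time_s: 19.2
position: [0.5307, 0.2034, 0.1441]
tcp_rot: [[0.998, -0.06, 0.0], [-0.06, -0.998, 0.001], [0.0, -0.001, -1.0]]
force: [0.7, -0.3, -0.6]
opening: 0.328
grasp_force: 30.0
```

>>> send_rows(
  plan=[
    [255,0,0,0.035,0],
    [255,0,0,0.035,0],
    [255,0,0,0.026,0],
    [255,0,0,0.012,0],
    [255,0,0,0.005,0],
    [255,0,0,0.003,0],
    [255,0,0,0,0],
    [255,0,0,0,0],
  ],
)

```text
time_s: 19.87
position: [0.5317, 0.2034, 0.0293]
tcp_rot: [[0.998, -0.059, 0.003], [-0.059, -0.998, 0.0], [0.003, -0.001, -1.0]]
force: [-0.2, 1.2, 0.3]
opening: 0.325
grasp_force: 30.0
```

>>> send_rows(
  plan=[
    [255,0,0,0.0015,0],
    [255,0,0,0,0],
    [160,0,0,0,0],
    [135,0,0,0,0],
    [135,0,0,0,0],
    [135,0,0,0,0],
    [135,0,0,0,0],
    [135,0,0,-0.02,0],
    [135,0,0,-0.04,0],
    [135,0,0,-0.04,0],
    [135,0,0,-0.04,0],
    [0,0,0,-0.04,0],
    [0,0,0,0,0],
    [0,0,0,0,0],
  ],
)

```text
time_s: 21.03
position: [0.5324, 0.2032, 0.2095]
tcp_rot: [[0.998, -0.059, 0.007], [-0.059, -0.998, 0.001], [0.007, -0.002, -1.0]]
force: [0.5, -0.4, 0.5]
opening: 0.616
grasp_force: 0.0
```

>>> send_rows(
  plan=[
    [0,0,0,0,-0.1144],
    [0,0,0,0,-0.1144],
    [0,0,0,0,-0.1144],
    [0,0,0,0,-0.1144],
    [0,0,0,0,-0.1144],
    [0,0,0,0,-0.1144],
    [0,0,0,0,-0.1144],
    [0,0,0,0,-0.1144],
    [0,0,0,0,-0.1144],
    [0,0,0,0,-0.1144],
    [0,0,0,0,-0.1144],
    [0,0,0,0,0],
    [0,0,0,0,0],
  ],
)

```text
time_s: 22.12
position: [0.5296, 0.2026, 0.2049]
tcp_rot: [[0.366, 0.931, -0.003], [0.931, -0.366, -0.001], [-0.002, -0.003, -1.0]]
force: [0.3, 0.5, 0.1]
opening: 1.001
grasp_force: 0.0
```

>>> send_rows(
  plan=[
    [0,-0.0175,0.0288,0,0],
    [0,-0.0175,0.0288,0,0],
    [0,-0.0175,0.0288,0,0],
    [0,-0.0175,0.0288,0,0],
    [0,-0.0175,0.0288,0,0],
    [0,0,0,0,0],
    [0,0,0,0,0],
    [0,0,0,0,0],
  ],
)

```text
time_s: 22.78
position: [0.632, 0.0691, 0.2055]
tcp_rot: [[0.365, 0.931, -0.003], [0.931, -0.365, 0.001], [-0.0, -0.003, -1.0]]
force: [-0.1, -0.3, -0.4]
opening: 1.0
grasp_force: 0.0
```

Run:
```python
from h import *
import pickle
c=calibration('wrist')
p,d=capture('wrist');pickle.dump(c,open('pics/w5.pkl','wb'));np.save('pics/w5.npy',d)
t,_=capture('top')
a=cv2.resize(p[0:290,180:480],None,fx=1.6,fy=1.6,interpolation=cv2.INTER_CUBIC)
b=cv2.resize(t[150:280,230:330],None,fx=3.2,fy=3.2,interpolation=cv2.INTER_CUBIC)
o=np.zeros((464,800,3),np.uint8);o[:464,:480]=a;o[:416,480:]=b
cv2.imwrite('pics/w5.png',o)
```

```text
(no output)
```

View pics/w5.png

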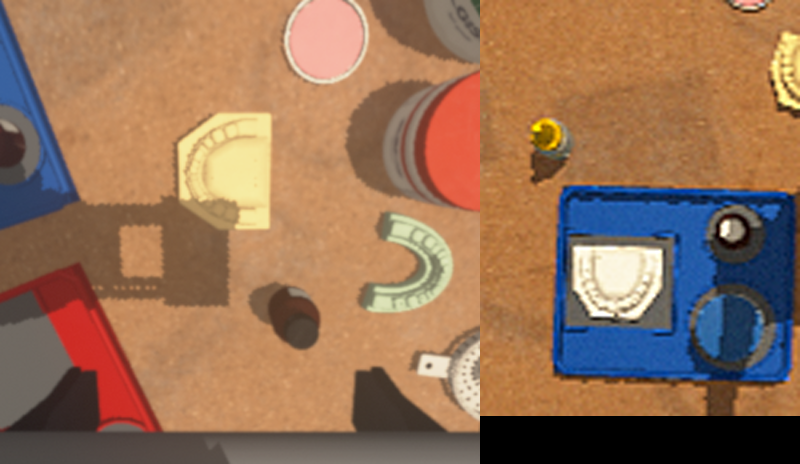

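Run:
```python
from h import *
import pickle
c=pickle.load(open('pics/w5.pkl','rb'))
s=read_state()
uv=np.array([(270,113),(270,228),(179,150),(182,188),(225,170.5),(385,143),(428,140),(396,200),(430,190),(303,331)])/1.6+[180,0]
q=onplane(c,uv,np.array([.015,.015,.015,.015,.015,.0,.08,.0,.08,.062]))
for a in q: print(a.round(4),(s['tcp_rot'].T@(a-s['position'])).round(4))
```

```text
[0.6956 0.1573 0.015 ] [0.1045 0.0283 0.1909]
[0.6717 0.0916 0.015 ] [0.0346 0.0299 0.1909]
[0.6354 0.1578 0.015 ] [ 0.0831 -0.028   0.191 ]
[0.6282 0.1358 0.015 ] [ 0.06   -0.0267  0.191 ]
[0.6576 0.1358 0.015 ] [0.0707 0.0007 0.1909]
[0.7602 0.1137 0.    ] [0.0873 0.1043 0.2057]
[0.7582 0.1134 0.08  ] [0.0863 0.1024 0.1257]
[0.7568 0.0762 0.    ] [0.0511 0.1148 0.2057]
[0.7528 0.0894 0.08  ] [0.062  0.1061 0.1257]
[0.6677 0.0343 0.062 ] [-0.0203  0.0468  0.1439]
```

>>> send_rows(
  plan=[
    [0,0.035,-0.002,0,0],
    [0,0.035,-0.002,0,0],
    [0,0,0,0.03,0],
    [0,0,0,0.036,0],
    [0,0,0,0.036,0],
    [0,0,0,0.036,0],
    [0,0,0,0,0],
    [0,0,0,0,0],
  ],
)

```text
time_s: 23.55
position: [0.6521, 0.1368, 0.0666]
tcp_rot: [[0.362, 0.932, -0.006], [0.932, -0.362, -0.0], [-0.002, -0.006, -1.0]]
force: [-0.0, -0.3, 0.8]
opening: 1.0
grasp_force: 0.0
```

>>> send_rows(
  plan=[
    [0,0,0,0.02,0],
    [0,0,0,0.015,0],
    [0,0,0,0.01,0],
    [0,0,0,0,0],
    [0,0,0,0,0],
    [60,0,0,0,0],
    [255,0,0,0,0],
    [255,0,0,0,0],
    [255,0,0,0,0],
    [255,0,0,0,0],
    [255,0,0,0,0],
    [255,0,0,0,0],
    [255,0,0,0,0],
  ],
)

```text
time_s: 24.63
position: [0.6551, 0.1356, 0.0239]
tcp_rot: [[0.364, 0.932, 0.001], [0.932, -0.364, -0.0], [0.0, 0.001, -1.0]]
force: [-0.1, 0.2, 1.8]
opening: 0.655
grasp_force: 30.0
```

>>> send_rows(
  plan=[
    [255,0,0,-0.02,0],
    [255,0,0,-0.035,0],
    [255,0,0,-0.035,0],
    [255,0,0,-0.02,0],
    [255,0,0,0,-0.0955],
    [255,0,0,0,-0.0955],
    [255,0,0,0,-0.0955],
    [255,0,0,0,-0.0955],
    [255,-0.0055,-0.0157,0,0],
    [255,-0.0111,-0.0314,0,0],
    [255,-0.0111,-0.0314,0,0],
    [255,-0.0111,-0.0314,0,0],
    [255,-0.0111,-0.0314,0,0],
    [255,-0.0111,-0.0314,0,0],
    [255,-0.0055,-0.0157,0,0],
    [255,0,0,0,0],
    [255,0,0,0,0],
    [255,0,0,0,0],
  ],
)

```text
time_s: 26.13
position: [0.4688, 0.0673, 0.1338]
tcp_rot: [[-0.01, 1.0, 0.003], [1.0, 0.01, -0.0], [-0.0, 0.003, -1.0]]
force: [0.1, -0.3, -0.2]
opening: 0.657
grasp_force: 29.9
```

>>> send_rows(
  plan=[
    [255,0,-0.001,0.03,0],
    [255,0,0,0.035,0],
    [255,0,0,0.025,0],
    [255,0,0,0.01,0],
    [255,0,0,0.004,0],
    [255,0,0,0,0],
    [255,0,0,0,0],
  ],
)

```text
time_s: 26.72
position: [0.4673, 0.0674, 0.0301]
tcp_rot: [[-0.01, 1.0, 0.002], [1.0, 0.01, -0.0], [-0.0, 0.002, -1.0]]
force: [-0.0, -0.5, -1.6]
opening: 0.657
grasp_force: 29.9
```

>>> send_rows(
  plan=[
    [255,0,0,0.002,0],
    [255,0,0,0,0],
    [120,0,0,0,0],
    [60,0,0,0,0],
    [0,0,0,0,0],
    [0,0,0,0,0],
    [0,0,0,0,0],
    [0,0,0,0,0],
    [0,0,0,-0.02,0],
    [0,0,0,-0.04,0],
    [0,0,0,-0.04,0],
    [0,0,0,-0.04,0],
    [0,0,0,0,0.1208],
    [0,0,0,0,0.1208],
    [0,0,0,0,0.1208],
    [0,0,0,0,0.1208],
    [0,0,0,0,0.1208],
    [0,0,0,0,0.1208],
  ],
)

```text
time_s: 28.22
position: [0.4657, 0.0673, 0.1676]
tcp_rot: [[0.66, 0.751, -0.0], [0.751, -0.66, 0.0], [-0.0, -0.0, -1.0]]
force: [-0.1, -0.0, -0.2]
opening: 1.0
grasp_force: 0.0
```

>>> send_rows(
  plan=[
    [0,0,0,0,0.1208],
    [0,0,0,0,0.1208],
    [0,0,0,0,0.1208],
    [0,0,0,0,0.1208],
    [0,0,0,0,0.1208],
    [0,0,0,0,0.1208],
    [0,0,0,0,0.1208],
    [0,0.033,0.0055,0,0],
    [0,0.033,0.0055,0,0],
    [0,0.033,0.0055,0,0],
    [0,0.033,0.0055,0,0],
    [0,0.033,0.0055,0,0],
    [0,0.033,0.0055,0,0],
    [0,0,0,0,0],
    [0,0,0,0,0],
    [0,0,0,0,0],
  ],
)

```text
time_s: 29.55
position: [0.6629, 0.0365, 0.1666]
tcp_rot: [[1.0, 0.01, -0.003], [0.01, -1.0, 0.0], [-0.003, -0.0, -1.0]]
force: [-0.5, -0.8, 0.4]
opening: 1.001
grasp_force: 0.0
```

>>> send_rows(
  plan=[
    [0,0.004,0.0025,0.025,0],
    [0,0,0,0.036,0],
    [0,0,0,0.036,0],
    [0,0,0,0.026,0],
    [0,0,0,0.013,0],
    [0,0,0,0.006,0],
    [0,0,0,0,0],
    [0,0,0,0,0],
    [80,0,0,0,0],
    [125,0,0,0,0],
    [145,0,0,0,0],
    [165,0,0,0,0],
    [255,0,0,0,0],
    [255,0,0,0,0],
    [255,0,0,0,0],
    [255,0,0,0,0],
    [255,0,0,0,0],
    [255,0,0,0,0],
  ],
)

```text
time_s: 31.05
position: [0.6683, 0.0338, 0.0255]
tcp_rot: [[1.0, 0.01, -0.0], [0.01, -1.0, -0.0], [-0.0, 0.0, -1.0]]
force: [-0.6, -0.3, -0.2]
opening: 0.349
grasp_force: 30.0
```

>>> send_rows(
  plan=[
    [255,0,0,-0.02,0],
    [255,0,0,-0.04,0],
    [255,0,0,-0.04,0],
    [255,-0.0158,0.0059,0,0],
    [255,-0.0317,0.0118,0,0],
    [255,-0.0317,0.0118,0,0],
    [255,-0.0317,0.0118,0,0],
    [255,-0.0317,0.0118,0,0],
    [255,-0.0159,0.0059,0,0],
    [255,0,0,0,0],
    [255,0,0,0,0],
    [255,0,0,0,0],
  ],
)

```text
time_s: 32.05
position: [0.5122, -0.027, 0.1259]
tcp_rot: [[1.0, 0.01, 0.003], [0.01, -1.0, -0.0], [0.003, 0.001, -1.0]]
force: [0.3, 0.6, -0.8]
opening: 0.347
grasp_force: 30.0
```

Descend to about 0.029.

>>> send_rows(
  plan=[
    [255,-0.001,0,0.03,0],
    [255,0,0,0.034,0],
    [255,0,0,0.02,0],
    [255,0,0,0.008,0],
    [255,0,0,0.003,0],
    [255,0,0,0,0],
    [255,0,0,0,0],
    [255,0,0,0.001,0],
    [255,0,0,0,0],
  ],
)

```text
time_s: 32.8
position: [0.5104, -0.0269, 0.0306]
tcp_rot: [[1.0, 0.011, 0.002], [0.011, -1.0, -0.001], [0.002, 0.001, -1.0]]
force: [0.4, -0.3, -0.6]
opening: 0.347
grasp_force: 30.0
```

>>> send_rows(
  plan=[
    [255,0,0,0.0015,0],
    [255,0,0,0,0],
    [155,0,0,0,0],
    [130,0,0,0,0],
    [130,0,0,0,0],
    [130,0,0,0,0],
    [130,0,0,0,0],
    [130,0,0,-0.02,0],
    [130,0,0,-0.04,0],
    [130,0,0,-0.04,0],
    [130,0,0,-0.04,0],
    [130,0,0.035,-0.02,0],
    [130,0,0.038,0,0],
    [130,0,0.038,0,0],
    [130,0,0.038,0,0],
    [130,0,0.038,0,0],
    [130,0,0.038,0,0],
    [130,0,0,0,0],
    [130,0,0,0,0],
  ],
)

```text
time_s: 34.38
position: [0.5116, -0.2539, 0.1878]
tcp_rot: [[1.0, 0.007, 0.0], [0.007, -1.0, -0.0], [0.0, 0.0, -1.0]]
force: [-0.7, 0.3, -0.4]
opening: 0.492
grasp_force: 0.0
```

Run:
```python
from h import *
t,_=capture('top');p,_=capture('scene')
o=np.zeros((560,800,3),np.uint8)
o[:300,:]=cv2.resize(t[205:285,230:443],(800,300),interpolation=cv2.INTER_CUBIC)
o[300:,:433]=cv2.resize(p[130:330,180:513],(433,260),interpolation=cv2.INTER_CUBIC)
cv2.imwrite('pics/end.png',o)
```

```text
(no output)
```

View pics/end.png

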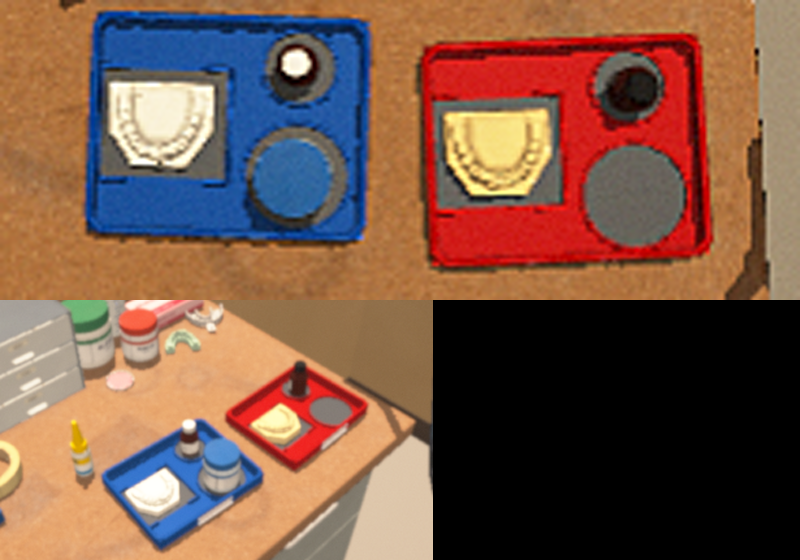

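The final view shows both models square in their bays, the jar and both brown bottles upright in their wells, the red pan's large well empty, and the glue bottle untouched.

```bash
python3 -c "
from rig import *
print(hand_in())"
```

```text
the job is handed in; nothing more can be done
None
```

I filled both case pans in the order asked, left the glue bottle where it stood, and handed the job in at about 34 s on the robot's clock; hand-in returned no verdict.

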